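# Check the test-strip shutters and mark the one that jams

## Task

Before the test strips are exposed, try the three sliding shutters of the exposure frame one after another, from left to right, drawing each out towards you as far as it will go without forcing it: one of them jams partway. Leave the two sound shutters fully open, push the jammed one fully home again and stand the red fault marker upright on the middle of its black plate. Do not disturb the bottle, the tub or the roller.

Things in the scene. Friction and masses are not known exactly. Their poses are not given: they have to be found in the camera images.
- strip_frame: exposure frame fixed to the worktop: plywood base 236 (x) x 268 (y) x 16 mm, three sliding shutters 84 mm apart between aluminium rails (top 26 mm), wooden bridge 36 mm high across the back (x +92 to +122 mm). Origin on the worktop under the middle shutter; -x is the handle side (robot), +y left. Exactly one shutter, in any lane, jams on something hidden in the base; nothing shows outside.
- fault_marker: red fault marker, about 160 g: dark weighted foot 60 (x) x 50 (y) x 10 mm high with an upright red blade standing on it along x, 56 mm long, 14 mm thick (along y), with its top 72 mm above the underside and a white band round it. Origin at the centre of the underside, z up.
- amber_2: bystander: brown glass bottle with black cap, 48 mm diameter, 105 mm tall, origin at the centre of its underside
- pigment_tub: bystander: round tub with black lid, 56 mm diameter, 52 mm tall, origin at the centre of its underside
- brayer: bystander: ink roller with red handle, 67 x 142 x 33 mm, lying, origin at the centre of its underside
- shutter_left (a joint): slide of the left shutter (as the robot sees it), m: 0 = fully home (shut), 0.070 = fully open, drawn out along the frame's -x. Starts between 0 and 0.010. A sound shutter slides to its end stop with about 1.5 N of friction and slight damping, and stays where it is left; the jammed one stops hard somewhere from 0.026 to 0.046 and slides back freely.
- left_grip (a point): on the left shutter's handle, an upright aluminium tab 12 mm thick (x, the slide direction) and 44 mm wide (y): this point is on its centre line, 18 mm below its top and 22 mm above the plate (a 22 x 50 mm foot round the tab rises 4 mm above the plate). Moves with the shutter; axes as the frame's: opening goes along -x.
- left_pad (a point): middle of the left shutter's flat black plate, on its upper face (23 mm above the worktop); the plate is 194 mm long (x) and 71 mm wide (y); the handle tab stands 80 mm from here towards -x. Moves with the shutter; axes as the frame's.
- shutter_middle (a joint): slide of the middle shutter (as the robot sees it), m: 0 = fully home (shut), 0.070 = fully open, drawn out along the frame's -x. Starts between 0 and 0.010. A sound shutter slides to its end stop with about 1.5 N of friction and slight damping, and stays where it is left; the jammed one stops hard somewhere from 0.026 to 0.046 and slides back freely.
- middle_grip (a point): on the middle shutter's handle, an upright aluminium tab 12 mm thick (x, the slide direction) and 44 mm wide (y): this point is on its centre line, 18 mm below its top and 22 mm above the plate (a 22 x 50 mm foot round the tab rises 4 mm above the plate). Moves with the shutter; axes as the frame's: opening goes along -x.
- middle_pad (a point): middle of the middle shutter's flat black plate, on its upper face (23 mm above the worktop); the plate is 194 mm long (x) and 71 mm wide (y); the handle tab stands 80 mm from here towards -x. Moves with the shutter; axes as the frame's.
- shutter_right (a joint): slide of the right shutter (as the robot sees it), m: 0 = fully home (shut), 0.070 = fully open, drawn out along the frame's -x. Starts between 0 and 0.010. A sound shutter slides to its end stop with about 1.5 N of friction and slight damping, and stays where it is left; the jammed one stops hard somewhere from 0.026 to 0.046 and slides back freely.
- right_grip (a point): on the right shutter's handle, an upright aluminium tab 12 mm thick (x, the slide direction) and 44 mm wide (y): this point is on its centre line, 18 mm below its top and 22 mm above the plate (a 22 x 50 mm foot round the tab rises 4 mm above the plate). Moves with the shutter; axes as the frame's: opening goes along -x.
- right_pad (a point): middle of the right shutter's flat black plate, on its upper face (23 mm above the worktop); the plate is 194 mm long (x) and 71 mm wide (y); the handle tab stands 80 mm from here towards -x. Moves with the shutter; axes as the frame's.

How it is judged (in metres and radians):
On the way, in this order (a step that is already met when the one before it is completed fails the run):
1. the left shutter is tried: drawn out more than 24 mm (the jammed one stops only beyond that) (value of joint shutter_left above 0.024 m), for 0.05 s.
2. the middle shutter is tried: drawn out more than 24 mm (the jammed one stops only beyond that) (value of joint shutter_middle above 0.024 m), for 0.05 s.
3. the right shutter is tried: drawn out more than 24 mm (the jammed one stops only beyond that) (value of joint shutter_right above 0.024 m), for 0.05 s.
At the end, for the whole second after the job is handed in: Two shutters are fully open (over 65 of 70 mm; the jammed one cannot be), the third, jammed one is home (within 5 mm), and the fault marker stands on its plate at rest and upright (0.1 rad), centred within 25 mm of the plate's middle, foot on the plate (4 mm) (((value of joint shutter_left below 0.005 m and value of joint each of shutter_middle, shutter_right above 0.065 m and horizontal distance between fault_marker and left_pad below 0.025 m and z of fault_marker in the frame of left_pad between -0.004 and 0.004 m) or (value of joint each of shutter_left, shutter_right above 0.065 m and value of joint shutter_middle below 0.005 m and horizontal distance between fault_marker and middle_pad below 0.025 m and z of fault_marker in the frame of middle_pad between -0.004 and 0.004 m) or (value of joint each of shutter_left, shutter_middle above 0.065 m and value of joint shutter_right below 0.005 m and horizontal distance between fault_marker and right_pad below 0.025 m and z of fault_marker in the frame of right_pad between -0.004 and 0.004 m)) and angle between fault_marker's own z axis and vertical below 0.1 rad and linear speed of fault_marker below 0.02 m/s); the robot touches nothing.
It fails at once if the bottle is pushed more than 20 mm or tipped over (distance of amber_2 from where it was at the start of the episode above 0.02 m or angle between amber_2's own z axis and vertical above 0.5 rad).
It fails at once if the tub is pushed more than 20 mm or tipped over (distance of pigment_tub from where it was at the start of the episode above 0.02 m or angle between pigment_tub's own z axis and vertical above 0.5 rad).
It fails at once if the roller is pushed more than 20 mm or tipped over (distance of brayer from where it was at the start of the episode above 0.02 m or angle between brayer's own z axis and vertical above 0.5 rad).
It also fails if it takes over 72 s, if anything falls off the work surface, if the arm or the gripper's body presses on something with over 40 N, if the wrist force passes 120 N, or if a joint passes its speed limit or range.

## Robot

A 6-joint arm with a two-finger parallel gripper is mounted at the origin on a cart in front of the work surface, level with it; the furniture and walls round the work are solid. World frame = base frame: x ahead of the robot, y to its left, z up, the work surface at z = 0. Lengths are in mm, angles in rad, forces in N, time in s.
With the tool pointing down it reaches from about 300 to 775 mm from the base axis. Payload 14.6 kg.
Tool frame: the origin (TCP) lies on the centre line of the jaws, within the pads' length; the fingertips stand 19 mm ahead of it and the grasp point (between the pads) is the TCP (bot.tip_reach is the distance from the TCP to the fingertips, in mm); z points along the fingers, y is the line along which they close (so a half turn about z gives the same grasp; the last joint's range is limited). The gripper opens to 85 mm and grips with 20 to 120 N. Pads are 22 mm wide; open, the fingers measure 114 mm over their backs; the gripper's body (76 mm by 85 mm) begins 54 mm behind the grasp point. The pads swing forward as they close: fully open they stand 13 mm farther back than shut.
Start: joints at [1.057, 0.3, 1.521, -0, 1.321, -0.067], TCP at [237.641, 496, 250.281] pointing down, gripper open.
Joint ranges: [-3.03, 3.03], [-0.79, 2.21], [0.23, 2.52], [-1.04, 4.18], [0, 3.07], [-2.55, 2.55]. Speed limits (rad/s): [2.22, 2.22, 2.57, 3.14, 3.14, 3.14].

## Interface

Orientations are given as a unit quaternion [w, x, y, z].
In Python, from rig import bot gives the robot as it stands. Calls block until the motion is done:
- bot.move_to(position, orientation): joint-space move of the TCP to a pose.
- bot.servo_line(position, attitude=None, speed=150, until_force=None): straight line of the TCP; attitude=None keeps the orientation; speed is the mean speed in mm/s. With until_force (N) it stops when the force on the tool has changed by that much, and returns True; else False.
- bot.move_joints(angles): joint-space move.
- bot.move_gripper(opening, grip_force=None): finger opening in mm; grip_force is the grip in N (None keeps the last); returns when the fingers have stopped.
- bot.dwell(seconds).
- bot.ik(position, orientation): joint angles nearest the present ones, or None.
- bot.read_state(): the state.
- bot.read_camera(name): name is "scene" or "top" or "wrist"; returns a dict with "image" (420x560x3 uint8, blue, green, red), "depth" (420x560 float32, mm along the optical axis (not along the pixel's ray), 0 where there is no reading), "fovy" (degrees; the focal length in pixels is half the picture's height over the tangent of half this angle, whatever the lens; pixels are square), "cx", "cy" (the principal point, pixels), "eye" and "attitude" of the camera in the world; the wrist camera has in their place "mount" (4x4, takes a point from camera to tool coordinates, whose origin is the TCP and whose axes are the flange's). Camera axes: x right, y down, z forward; pixel columns grow to the right and rows downward; lengths in mm; the calibration is good to about 2 mm. The wrist camera is an equidistant fisheye: a pixel r from the principal point sees the ray r / f radians off the axis. A picture is of the moment at which its call begins: read the wrist's pose just before it.
A pose or a line that the arm cannot do raises bot.MotionError and nothing moves.
- bot.finish_job(): hands the job in; it is judged then, once.
The state is a dict: "clock": time; "joint_positions": joint angles; "qvel": joint speeds; "effort": joint torques, N m; "ee_pos": TCP position; "tool_rot": TCP orientation; "ft_force": force on the tool from outside, world axes, zero at the start; "moment": the same for the moment, N m; "grip_width": finger opening in mm; "grip_force": force on a finger pad.
Only numpy, scipy, OpenCV 4.12 (cv2) and the standard library are available. Lean on these libraries where they do the work, as an engineer would, in place of code of your own. Each camera call takes 0.05 s, during which the arm holds its last target. There are 200 camera calls.

## Working session

There is one attempt and no reset: what is moved stays moved. The work goes in short steps, each a Python script; the robot and the scene stay as the last script left them, time stands still between calls to the robot, and variables do not carry over. Pictures are saved under pics/ and viewed, at most 10 in all, crops included, and the job is handed in when it is done.

```bash
mkdir -p pics; ls; python3 - <<'E'
from rig import bot
import cv2,numpy as np,pickle
d={n:bot.read_camera(n) for n in("top","scene")}
pickle.dump(d,open('cam.pkl','wb'))
for n,c in d.items():
    cv2.imwrite(f'pics/{n}0.png',c['image']); print(n,{k:v for k,v in c.items() if k not in('image','depth')})
print(bot.read_state())
E
```

```text
pics
top {'fovy': 46.04342743135251, 'cx': 285.8427607119009, 'cy': 205.14408018231657, 'eye': array([ 480.67310139,  -59.27212195, 1518.17281942]), 'attitude': array([ 0.02314979, -0.70612244,  0.70737968, -0.02166071])}
scene {'fovy': 54.995797938240386, 'cx': 282.1385914936584, 'cy': 217.5166721817903, 'eye': array([-249.14150571, -740.7272846 ,  806.52389328]), 'attitude': array([-0.42031712,  0.80074142, -0.3807113 ,  0.19288755])}
{'clock': 0.1, 'joint_positions': array([ 1.05739455e+00,  3.00428575e-01,  1.52153989e+00, -2.07846638e-05,
        1.32070855e+00, -6.66135334e-02]), 'qvel': array([ 0.00105649, -0.00093393, -0.00248689,  0.00043855, -0.00282648,
        0.00079631]), 'effort': array([-1.03730887e-03, -5.44377673e+01, -3.62368011e+01, -6.74174112e-05,
        3.03643217e-03,  6.39194263e-05]), 'ee_pos': array([237.55458696, 495.83129387, 249.76205694]), 'tool_rot': array([-1.45394550e-04,  2.21538127e-01,  9.75151560e-01, -5.22419173e-04]), 'ft_force': array([-0.12710631, -0.35886268, -0.16945878]), 'moment': array([ 0.01942461,  0.02212199, -0.1065528 ]), 'grip_force': 0.0, 'grip_width': 85.4042233295771}
```

View pics/top0.png

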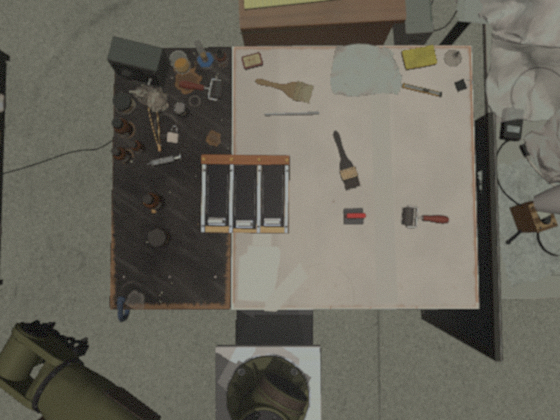

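View pics/scene0.png

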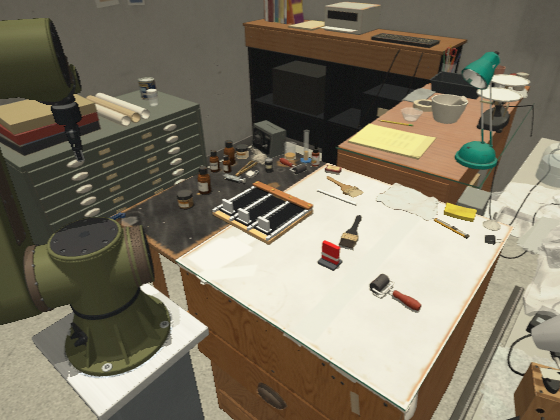

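The top view shows the frame at columns 201–290, rows 155–234, with the handles along row ~222. The marker is at (354,216), with its blade along image x. The bottle is at (152,202), the tub at (157,237) and the roller at (425,217). Next I'll get rough positions, then a close look with the wrist camera.

```bash
cat > h.py <<'E'
import cv2,numpy as np,pickle
from scipy.spatial.transform import Rotation as R
def rot(q): return R.from_quat([q[1],q[2],q[3],q[0]])
def rays(c,st=None):
    """eye and unit-ish world rays for all pixels (z of camera frame first)"""
    h,w=c['image'].shape[:2]; f=h/2/np.tan(np.radians(c['fovy']/2))
    v,u=np.mgrid[:h,:w].astype(float); x=u-c['cx'];y=v-c['cy']
    if 'mount' in c:
        r=np.hypot(x,y)+1e-9; t=r/f
        d=np.stack([x/r*np.sin(t),y/r*np.sin(t),np.cos(t)],-1)
        M=c['mount']; T=rot(st['tool_rot']); Rm=T.as_matrix()@M[:3,:3]
        eye=st['ee_pos']+T.apply(M[:3,3])
    else:
        d=np.stack([x/f,y/f,np.ones_like(x)],-1); Rm=rot(c['attitude']).as_matrix(); eye=c['eye']
    return eye,d@Rm.T,d[...,2]
def plane(c,z,st=None):
    e,d,_=rays(c,st); return e+d*((z-e[2])/d[...,2])[...,None]
def cloud(c,st=None):
    e,d,dz=rays(c,st); P=e+d*(c['depth']/dz)[...,None]; P[c['depth']<=0]=np.nan; return P
def down(yaw):  # tool z down, tool x at world angle yaw; fingers close along y (yaw-90)
    q=(R.from_euler('z',yaw)*R.from_euler('x',np.pi)).as_quat(); return np.array([q[3],q[0],q[1],q[2]])
def comps(mask,minA=10):
    n,l,s,_=cv2.connectedComponentsWithStats(mask.astype(np.uint8)); return [l==i for i in range(1,n) if s[i,4]>=minA]
E
python3 - <<'E'
from h import *
d=pickle.load(open('cam.pkl','rb')); c=d['top']; P=cloud(c); 
print('wood z',np.nanmedian(P[250:290,350:450,2]),'handles:')
z=P[...,2]; m=np.zeros(z.shape,bool); m[150:240,195:295]=1
for k in comps(m&(z>45)&(z<80),4): print(P[k].mean(0),np.argwhere(k).mean(0),k.sum())
hsv=cv2.cvtColor(c['image'],cv2.COLOR_BGR2HSV); 
red=((hsv[...,0]<8)|(hsv[...,0]>172))&(hsv[...,1]>150)&(hsv[...,2]>60)
m=np.zeros(z.shape,bool); m[200:232,335:375]=1
k=red&m; print('marker',P[k].mean(0),P[k].min(0),P[k].max(0),cv2.minAreaRect(plane(c,72)[k][:,:2].astype(np.float32)))
w=(hsv[...,0]>5)&(hsv[...,0]<20)&(hsv[...,1]>110)&(hsv[...,2]>60); m[:]=0;m[150:168,198:293]=1
print('bridge',cv2.minAreaRect(plane(c,36)[w&m][:,:2].astype(np.float32)))
for n,(u,v) in dict(bottle=(152,202),tub=(157,237),roller=(409,216)).items(): print(n,P[v,u])
E
```

```text
wood z -1.1778697612122642 handles:
[525.28045284 153.82789193  61.09791987] [221.47619048 214.61904762] 63
[524.92435313 -12.76769477  61.64304353] [221.49122807 271.10526316] 57
[519.07714292  70.4001116   61.70042041] [223.52542373 242.88135593] 59
marker [ 542.38313406 -260.98522325   71.54070646] [ 537.15934422 -284.96038123   64.30742807] [ 546.47953096 -235.33115947   79.26548051] ((541.7081909179688, -260.1781921386719), (49.8048095703125, 8.788288116455078), 89.8963851928711)
bridge ((714.7854614257812, 68.62800598144531), (263.2392272949219, 30.48187828063965), 89.8812026977539)
bottle [581.90480911 334.46110323  79.50454508]
tub [479.87931036 326.10492008  49.93378729]
roller [ 541.64754966 -426.83208216   30.86507467]
```

```bash
python3 - <<'E'
from rig import bot
from h import *
for yaw in(np.pi/2,-np.pi/2,0,np.pi):
    for p in([524,70,230],[524,154,50],[450,-13,50],[542,-260,50],[608,154,75],[608,-13,75]):
        j=bot.ik(p,down(yaw)); print(round(yaw,2),p,None if j is None else np.round(j,2))
bot.move_to([500,70,230],down(np.pi/2)); bot.dwell(.3)
s=bot.read_state(); c=bot.read_camera('wrist'); pickle.dump((s,c),open('w1.pkl','wb')); cv2.imwrite('pics/w1.png',c['image']); print(s['clock'],s['ee_pos'],c['mount'])
E
```

```text
1.57 [524, 70, 230] [ 0.06  0.27  1.61 -0.    1.26  0.06]
1.57 [524, 154, 50] [ 0.22  0.54  1.7  -0.    0.9   0.22]
1.57 [450, -13, 50] [-0.11  0.37  1.96 -0.    0.8  -0.11]
1.57 [542, -260, 50] [-0.51  0.64  1.53  0.    0.97 -0.51]
1.57 [608, 154, 75] [ 0.19  0.65  1.44 -0.    1.05  0.19]
1.57 [608, -13, 75] [-0.08  0.62  1.5  -0.    1.03 -0.08]
-1.57 [524, 70, 230] None
-1.57 [524, 154, 50] None
-1.57 [450, -13, 50] None
-1.57 [542, -260, 50] None
-1.57 [608, 154, 75] None
-1.57 [608, -13, 75] None
0 [524, 70, 230] [ 0.06  0.27  1.61 -0.    1.26  1.63]
0 [524, 154, 50] [ 0.22  0.54  1.7  -0.    0.9   1.79]
0 [450, -13, 50] [-0.11  0.37  1.96 -0.    0.8   1.46]
0 [542, -260, 50] [-0.51  0.64  1.53 -0.    0.97  1.06]
0 [608, 154, 75] [ 0.19  0.65  1.44 -0.    1.05  1.76]
0 [608, -13, 75] [-0.08  0.62  1.5  -0.    1.03  1.49]
3.14 [524, 70, 230] [ 0.06  0.27  1.61  0.    1.26 -1.51]
3.14 [524, 154, 50] [ 0.22  0.54  1.7   0.    0.9  -1.35]
3.14 [450, -13, 50] [-0.11  0.37  1.96  0.    0.8  -1.68]
3.14 [542, -260, 50] [-0.51  0.64  1.53  0.    0.97 -2.08]
3.14 [608, 154, 75] [ 0.19  0.65  1.44  0.    1.05 -1.38]
3.14 [608, -13, 75] [-0.08  0.62  1.5   0.    1.03 -1.65]
2.2167 [499.97414488  70.33803874 230.00128476] [[ 7.95241709e-05 -9.54299994e-01 -2.98850322e-01  7.70367900e+01]
 [ 9.99999866e-01  2.28523272e-04 -4.63628734e-04  2.27609995e-01]
 [ 5.10735152e-04 -2.98850245e-01  9.54299885e-01 -1.23563833e+02]
 [ 0.00000000e+00  0.00000000e+00  0.00000000e+00  1.00000000e+00]]
```

View pics/w1.png

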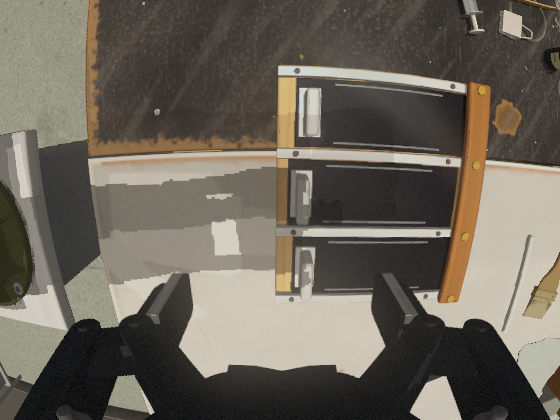

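The wrist view shows all three shutters: tabs near (314,112), (301,190) and (306,272), with the bridge at columns 440–490. I'll take the tab centres and frame yaw from it.

```bash
python3 - <<'E'
from h import *
s,c=pickle.load(open('w1.pkl','rb')); P=cloud(c,s); z=P[...,2]
m=np.zeros(z.shape,bool); m[70:305,270:340]=1
for k in comps(m&(z>56)&(z<70),30):
    q=P[k]; print(k.sum(),(np.percentile(q,2,axis=0)+np.percentile(q,98,axis=0))/2,np.ptp(q,axis=0))
hsv=cv2.cvtColor(c['image'],cv2.COLOR_BGR2HSV)
w=(hsv[...,0]>5)&(hsv[...,0]<20)&(hsv[...,1]>110)&(z>30)&(z<42); m[:]=0;m[78:304,430:495]=1
print('bridge',cv2.minAreaRect(P[w&m][:,:2].astype(np.float32)))
# front plate edge / bridge edge slope
a=P[w&m]; y=np.round(a[:,1]/10); e=np.array([(a[y==i,0].mean(),i*10) for i in np.unique(y) if (y==i).sum()>20]); print('yaw',-np.polyfit(e[2:-2,1],e[2:-2,0],1)[0],e[0],e[-1])
E
```

```text
649 [527.34566297 154.41374805  61.46238545] [12.42549099 43.76819951  8.80757418]
587 [519.43270954  70.93843676  61.42517032] [12.06252416 43.33742253  8.75935684]
450 [525.21535266 -12.55892309  61.00534196] [12.29774743 42.18043443  9.09417328]
bridge ((714.2356567382812, 67.74626159667969), (266.552001953125, 31.735332489013672), 88.92151641845703)
yaw -0.016290609269793293 [708.61805174 -60.        ] [713.49832317 200.        ]
```

```bash
cat > pull.py <<'E'
from rig import bot
from h import *
psi=-0.0163; ex=np.array([np.cos(psi),np.sin(psi),0]); ey=np.array([-np.sin(psi),np.cos(psi),0])
Q=down(np.pi/2+psi)
def try_shutter(p):
    p=np.array([p[0],p[1],50.]); home=np.array([607,69.5,50])-80*ex
    bot.move_to(p+[0,0,60],Q); bot.move_gripper(50,30); bot.servo_line(p)
    bot.move_gripper(0); s=bot.read_state(); a=s['ee_pos']; print('grip',s['grip_width'],s['grip_force'],'s0',-(a-home)@ex)
    hit=bot.servo_line(a-78*ex,speed=50,until_force=10)
    s=bot.read_state(); d=-(s['ee_pos']-home)@ex; print('hit',hit,'s',d,s['ft_force'],s['grip_width'],s['clock'])
    jam=d<58
    if jam and d>24:
        hit=bot.servo_line(s['ee_pos']+(d+8)*ex,speed=40,until_force=10); s=bot.read_state()
        print('pushed',hit,-(s['ee_pos']-home)@ex,s['ft_force'])
    bot.move_gripper(50); e=bot.read_state()['ee_pos']; bot.servo_line([e[0],e[1],110]); return jam
E
python3 - <<'E'
from pull import *
try_shutter([527.3,154.4])
E
```

```text
grip 11.614170366197856 35.31234562397003 s0 0.6792672895944029
hit True s 69.33630078096594 [3.48775034 0.42216588 1.62475359] 11.35295419585462 5.5667
```

Left shutter is sound: it drew out 69 mm.

```bash
python3 - <<'E'
from pull import *
if try_shutter([519.4,70.9])is not None: try_shutter([525.2,-12.6])
bot.move_to([500,70,230],Q); bot.dwell(.2)
s=bot.read_state(); c=bot.read_camera('wrist'); cv2.imwrite('pics/w2.png',c['image']); print(s['clock'])
P=cloud(c,s); z=P[...,2]; m=np.zeros(z.shape,bool); m[60:310,180:340]=1
for k in comps(m&(z>56)&(z<70),30):
    q=P[k]; print(k.sum(),(np.percentile(q,2,axis=0)+np.percentile(q,98,axis=0))/2)
E
```

```text
grip 11.642223083341305 35.088552832603455 s0 7.245538924131728
hit True s 28.70167160184718 [5.07044146 0.45210439 0.8958088 ] 11.3809273744556 8.9417
pushed True -0.8345669702624399 [-3.37985027 -0.23797583  7.13091724]
grip 11.486991034603925 35.41559636592865 s0 0.059922467106718
hit True s 69.24474814236534 [ 5.01962187 -0.1233552   0.01464346] 11.764010074317683 13.5333
15.3833
656 [459.48542984 155.2852447   61.00482993]
590 [527.5209236   70.71988701  61.49549913]
453 [456.8953846  -11.616772    60.80994598]
```

View pics/w2.png

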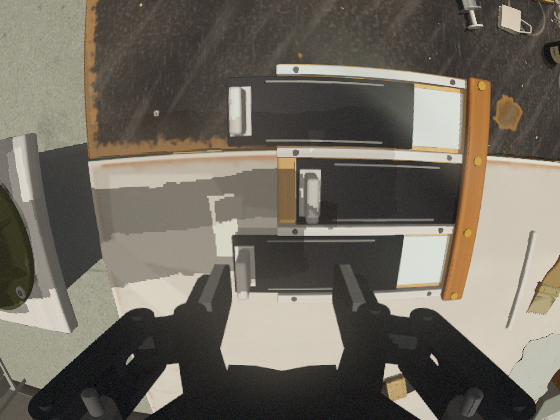

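The left and right shutters are fully open (tabs at columns ~238 and 243). The middle one jammed at about 29 mm and is now home (tab at (312,192)). Next I'll take a close look at the marker.

```bash
python3 - <<'E'
from pull import *
bot.move_gripper(60); bot.move_to([542,-330,200],down(np.pi/2)); bot.dwell(.2)
s=bot.read_state(); c=bot.read_camera('wrist'); cv2.imwrite('pics/w3.png',c['image']); print(s['clock'],s['ee_pos'])
P=cloud(c,s); hsv=cv2.cvtColor(c['image'],cv2.COLOR_BGR2HSV)
near=np.hypot(P[...,0]-542,P[...,1]+260)<60
k=near&(P[...,2]>64)&(P[...,2]<80); q=P[k]; print('top',k.sum(),cv2.minAreaRect(q[:,:2].astype(np.float32)),np.median(q[:,2]))
k=near&(P[...,2]>5)&(P[...,2]<14)&(hsv[...,2]<90); print('foot',k.sum(),cv2.minAreaRect(P[k][:,:2].astype(np.float32)))
E
```

```text
17.3917 [ 542.41413075 -329.16477666  200.27553189]
top 1283 ((542.6777954101562, -262.0407409667969), (14.310051918029785, 55.16241455078125), 1.034446358680725) 71.6718675000485
foot 1993 ((542.6259155273438, -262.0166320800781), (49.2999267578125, 59.24272155761719), 1.1917402744293213)
```

View pics/w3.png

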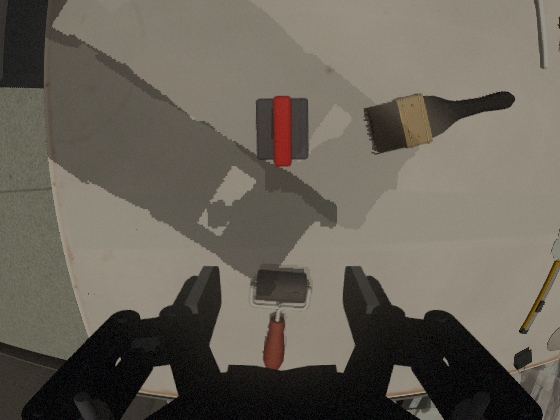

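The marker is upright at (282,130) in the picture, centre (542.7,−262), with the roller well clear. I'll grip it, turn it so the blade lies along the lane, and place it.

```bash
python3 - <<'E'
from pull import *
g=down(np.pi/2+0.018); p=np.array([542.7,-262,48.])
bot.move_to(p+[0,0,80],g); bot.servo_line(p,speed=100); bot.move_gripper(0,40)
s=bot.read_state(); z0=s['ee_pos'][2]; print(s['grip_width'],s['grip_force'],z0)
bot.servo_line(s['ee_pos']+[0,0,120],speed=100)
t=np.array([527.5,70.7,0])+80*ex; q=down(psi)
bot.move_to([t[0],t[1],z0+100],q); bot.dwell(.2)
bot.servo_line([t[0],t[1],z0+30],speed=80); bot.dwell(.3)
hit=bot.servo_line([t[0],t[1],z0+19],speed=15,until_force=4)
s=bot.read_state(); print(hit,s['ee_pos'],s['ee_pos'][2]-z0,s['ft_force'],s['clock'])
E
```

```text
13.62448905673805 39.709439277648926 48.36050202324695
True [607.56730159  69.45128216  71.28922071] 22.928718689783338 [-1.43197356 -0.13799698  6.89648326] 24.625
```

```bash
python3 - <<'E'
from pull import *
bot.move_gripper(50); e=bot.read_state()['ee_pos']; bot.servo_line([e[0],e[1],180],speed=100)
bot.move_to([500,70,230],Q); bot.dwell(.3)
s=bot.read_state(); c=bot.read_camera('wrist'); cv2.imwrite('pics/w4.png',c['image']); print(s['clock'])
P=cloud(c,s); z=P[...,2]; m=np.zeros(z.shape,bool); m[60:310,180:340]=1
for k in comps(m&(z>56)&(z<70),30):
    q=P[k]; print('tab',(np.percentile(q,2,axis=0)+np.percentile(q,98,axis=0))/2)
k=(z>88)&(z<104)&(np.hypot(P[...,0]-607,P[...,1]-69)<45); print('marker',cv2.minAreaRect(P[k][:,:2].astype(np.float32)),np.median(z[k]))
E
```

```text
28.0
tab [459.55726557 155.45494484  61.37058649]
tab [527.53853719  70.50541667  61.6477612 ]
tab [456.73992466 -11.61154786  60.52899435]
marker ((606.5897827148438, 70.79280090332031), (14.07006549835205, 56.216285705566406), 89.67796325683594) 94.58602883236807
```

View pics/w4.png

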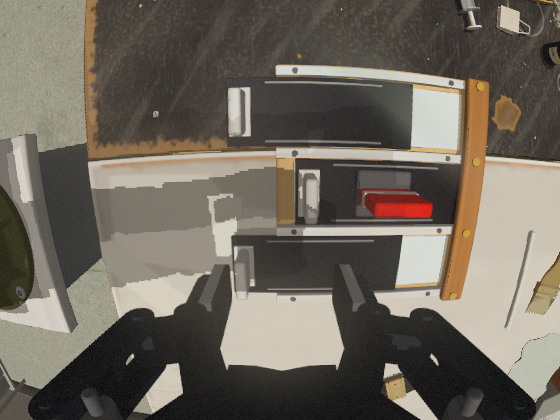

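The marker stands upright on the middle plate (blade at (398,205)), within about 2 mm of its centre. The outer shutters are open and the middle one is home.

```bash
python3 -c "
from rig import bot
print(bot.finish_job())"
```

```text
the job is handed in; nothing more can be done
None
```

The job is handed in (no verdict came back): the left and right shutters are fully open, the middle one jammed at about 29 mm and is home again with the fault marker upright within about 2 mm of its plate's middle, and the arm stayed clear of the bottle, tub and roller.

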